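Unlatch the toolbox drawer and draw it out to its stop

ROBOT

A 6-joint arm with a two-finger parallel gripper is mounted at the origin on the work surface. World frame = base frame: x ahead of the robot, y to its left, z up, the work surface at z = 0. Lengths are in m, angles in rad, forces in N, time in s.
With the tool pointing down it reaches from about 0.35 to 0.775 m from the base axis. Payload 7.3 kg.
Tool frame: the origin (TCP) lies at the very end of the fingers, on their centre line; the grasp point (between the pads) lies 19 mm behind it (robot.hold_point_z is the distance from the TCP to the grasp point, in m); z points along the fingers, y is the direction in which the jaws open and shut (so a half turn about z gives the same grasp; the last joint's range is limited). The gripper opens to 92 mm and grips with 3 to 60 N. Pads are 19 mm wide; open, the fingers measure 130 mm over their backs; the gripper's body (75 mm by 190 mm) begins 47 mm behind the grasp point.
Start: joints at [0.971, 0.342, 1.524, -0, 1.275, -0.146], TCP at [0.23, 0.472, 0.188] pointing down, gripper open.
Joint ranges: [-2.53, 2.53], [-0.77, 2.02], [0.04, 2.7], [-1, 4.14], [0.28, 2.66], [-3.11, 3.11]. Speed limits (rad/s): [2.57, 2.57, 3.14, 3.14, 3.14, 3.14].

INTERFACE

Orientations are given as [roll, pitch, yaw] about the fixed x, y, z axes, in that order (R = Rz(yaw) Ry(pitch) Rx(roll)).
In Python, from cell import monitor, viewer, robot gives the robot as it stands.
- The arm moves only by the tool move_arm, never from a script. Its argument "deltas" is a list of rows, each an object of numbers: "x", "y", "z": the shift along the tool's x, y, z in m; "wx", "wy", "wz": the turn, a rotation vector about the tool's x, y, z in degrees; "hand": the opening, from 0 (shut) to 1 (fully open). In form: [{"x": .., "y": .., "z": .., "wx": .., "wy": .., "wz": .., "hand": ..}, ...]. A call has 1 to 8 rows; each row is the pose to reach, as a shift and turn from the pose commanded when the call began, along the tool's axes at that moment; what a row does not reach only later rows make up. A row lasts 1/8 s, in which the tool goes at most 62.5 mm and 10.7 degrees, less where a joint would pass 70% of its speed; a pose out of reach is approached as far as the arm can. A call with a gripper value outside its range is refused whole. The fingers move at their own pace and stop on an object; "grip_force" is the grip in N (left out, the last holds). Time passes only in rows, so rows that repeat a pose let the fingers close. It gives the time, the measured TCP pose, the force and the opening at its end, in the units of the state.
- monitor.observe(): the state, without advancing time (a new reading comes with each control period).
- viewer.read_camera(name): name is "side" or "top" or "wrist"; returns the picture (420x560x3 uint8, red, green, blue); there is no depth.
- viewer.camera_params(name): a dict with "camera_matrix" (3x3 intrinsics, pixels), "R" (3x3) and "t" (3): a world point X has camera coordinates R X + t. Camera axes: x right, y down, z forward; pixel columns grow to the right and rows downward; lengths in m; the calibration is good to about 2 mm. A picture is of the moment at which its call begins: read the wrist's pose just before it. camera_params takes no time and is no camera call; for the wrist camera it gives the pose at the moment of the call.
- robot.hand_in(): hands the job in, once; it reports no verdict.
The state is a dict: "time": time; "qpos": joint angles; "qvel": joint speeds; "joint_efforts": joint torques, N m; "tool_pos": TCP position; "tool_rot": TCP orientation; "contact_force": force on the tool from outside, world axes, zero at the start; "torque": the same for the moment, N m; "opening": finger opening in m.
Only numpy, scipy, OpenCV 4.12 (cv2) and the standard library are available. Lean on these libraries where they do the work, as an engineer would, in place of code of your own. Each camera call takes 0.05 s, during which the arm holds its last target. There are 200 camera calls.

TASK

Open the toolbox's drawer for the next person: turn the round latch knob on its sloping front clockwise a quarter turn, until it clicks past its detent, then draw the drawer straight out, as far as its stop, and leave it there with the knob still in the open position. Pull steadily, without slamming the drawer against its stop, and leave the tins, the tools and the other things lying about where they are.

Things in the scene. Friction and masses are not known exactly. Their poses are not given: they have to be found in the camera images.
- toolbox_front (a point): Grey plastic toolbox with black lid, fixed: shell 240 mm deep (x), 360 wide (y), 185 high. This point: on the ledge under the middle of the shell's upright front wall; x axis from front to back, y to the left seen from the front, z up. Its drawer, 337 mm wide, fills the lower half; its front is a nose jutting 105 mm before the wall, with the latch knob. The two steel lid latches play no part.
- shell_front (a point): Top edge of the shell's upright front wall, halfway across: 185 mm straight above toolbox_front. This wall and the lid stand close behind the knob (60 mm from its foot), so an upright gripper has no room to turn there; one held in line with the knob's axis, leaning 35 degrees towards the front, has. Axes as toolbox_front's; fixed to the shell.
- drawer_front (a point): Front edge of the drawer's nose, halfway across, 105 mm before toolbox_front when closed and 55 mm above the ledge: below it a low upright face, behind it the flat face that slopes up and back at 35 degrees to the shell's wall. The knob's foot is on this slope, 45 mm further back and 87 mm above the ledge. Moves with the drawer; axes as toolbox_front's.
- drawer (a joint): How far the drawer is out, in m: 0 closed, growing as it slides level along toolbox_front's -x axis. Its stop is felt at about 0.130. Latched, it gives only about 2 mm; unlatched, it runs with 2 to 3 N of rubbing and a little drag (6 N per m/s), weighs up to 1 kg and stays where it is left. It has no other handle: it is drawn by the knob.
- knob (a joint): Angle of the latch knob, rad: 0 latched (starts at 0 to 0.35), growing as it is turned clockwise seen from outside; end stop at 1.62. A sprung detent resists from about 0.85 with up to about 0.25 Nm, has its dead centre at 1.15, then clicks the knob on to about 1.41 and holds it open; the drawer is released only past it (from about 1.2). Elsewhere it turns with about 0.03 Nm and stays put.
- knob_grip (a point): Round black fluted latch knob square on the slope, 50 mm across, top 38 mm off the slope, flat steel collar under it. This point: on its axis, 28 mm off the slope, the height to grip at. z outwards along the axis (35 degrees from vertical, up and to the front). x: the steel line on its top, up the slope at joint 0, to the right seen from the front when open. Slope clear 60 mm round the axis.
- tin_a: Sealed steel tin with a paper band, 75 mm in diameter, 110 high, upright beside the toolbox; origin under its centre. Leave alone.
- tin_b: Sealed steel tin with a paper band, 85 mm in diameter, 85 high, upright beside the toolbox; origin under its centre. Leave alone.
- jar: Glass jar with a steel lid, 72 mm in diameter, 105 high, upright beside the toolbox; origin under its centre. Leave alone.
- mallet: Grey plastic mallet lying on the ledge left of the toolbox and its tins, 250 mm long, head 95 by 52 mm; origin on the ledge about halfway along it, x along the handle to the head. Leave alone.
- opener: Stainless tin opener lying on the ledge to the right of the toolbox's front, 170 mm long, 20 high; origin on the ledge near its middle, x towards its cutting end. Leave alone.
- saucer: Terracotta saucer, 124 mm across, 22 high, with three steel screws in it, on the ledge just right of the toolbox's drawer; origin under its centre. Leave alone.

How it is judged:
By the outcome, as a careful person would: the job done as asked, in the order asked, and still so for the second after the job is handed in, with the robot touching nothing.
It also fails if it takes over 42 s, if anything falls off the work surface, if the arm or the gripper's body presses on something with over 40 N, if the wrist force passes 120 N, or if a joint passes its speed limit or range.

## Working session

There is one attempt and no reset: what is moved stays moved. The work goes in short steps, Python scripts to look and compute and a tool call to move; the robot and the scene stay as the last step left them, time stands still between calls to the robot, and variables do not carry over. Pictures are saved under pics/ and viewed, about 8 in all and at most 12, crops included, and the job is handed in when it is done.

Besides the shell and the picture viewer there is one more tool, called by a JSON object that holds its "op" and its "data", one argument or row to a line. move_arm: Moves the arm, as the interface text tells. Its arguments: {"type":"object","properties":{"deltas":{"type":"array","items":{"type":"object","properties":{"x":{"type":"number"},"y":{"type":"number"},"z":{"type":"number"},"wx":{"type":"number"},"wy":{"type":"number"},"wz":{"type":"number"},"hand":{"type":"number"}}}},"grip_force":{"type":"number"}},"required":["deltas"]}

```bash
mkdir -p pics; ls; python3 - <<'E'
from cell import monitor, viewer, robot
import cv2,numpy as np
for n in ("side","top"):
    im=viewer.read_camera(n); cv2.imwrite(f"pics/{n}0.png",im[:,:,::-1])
    p=viewer.camera_params(n); print(n,np.round(p["camera_matrix"],1).tolist(),np.round(p["R"],3).tolist(),np.round(p["t"],3).tolist())
print(monitor.observe(), robot.hold_point_z)
E
```

```text
pics
side [[406.0, 0.0, 281.3], [0.0, 406.0, 211.3], [0.0, 0.0, 1.0]] [[0.989, -0.147, -0.012], [-0.093, -0.554, -0.827], [0.115, 0.819, -0.562]] [-0.583, 0.171, 1.052]
top [[450.8, 0.0, 275.5], [0.0, 450.8, 208.0], [0.0, 0.0, 1.0]] [[-0.022, -1.0, -0.003], [-0.986, 0.023, -0.168], [0.168, -0.0, -0.986]] [0.001, 0.622, 1.449]
{'time': 0.1, 'qpos': array([ 9.70957095e-01,  3.42661625e-01,  1.52489689e+00,  6.97107294e-06,
        1.27540896e+00, -1.46026326e-01]), 'qvel': array([ 0.00069683, -0.00230585, -0.00293839,  0.00219915,  0.00169947,
       -0.00060668]), 'joint_efforts': array([ 2.28141827e-03, -4.32003379e+01, -2.44696176e+01,  7.20661087e-02,
        5.24812506e-02, -4.73355090e-05]), 'tool_pos': array([0.22991584, 0.47152589, 0.18751864]), 'tool_rot': array([-3.14023344e+00, -2.06642298e-04,  2.68777757e+00]), 'contact_force': array([-0.18310165,  0.38852003,  0.18831709]), 'torque': array([ 0.01010347, -0.06061531, -0.01418011]), 'opening': 0.09185439311939632} 0.0188
```

View pics/side0.png

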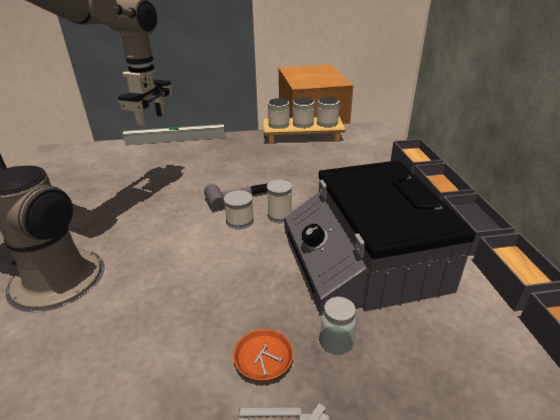

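View pics/top0.png

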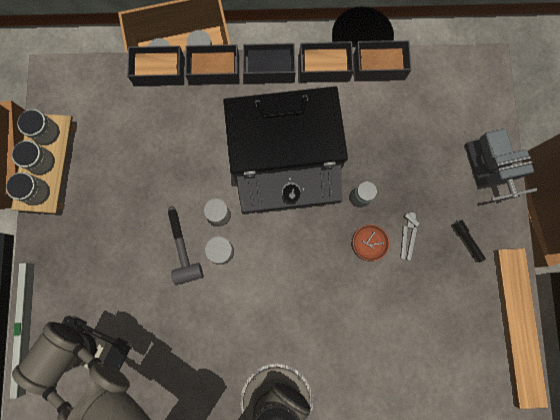

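The side view shows the knob at about (313,236). In the top view it is at about (292,194), with the lid's front edge running from (230,171) to (346,160). I'll zoom in on both for accurate pixels.

```bash
python3 - <<'E'
import cv2,numpy as np
s=cv2.imread("pics/side0.png");t=cv2.imread("pics/top0.png")
a=cv2.resize(t[145:225,225:355],(780,480),interpolation=cv2.INTER_CUBIC)[:, :]
b=cv2.resize(s[180:310,280:380],(400,520),interpolation=cv2.INTER_CUBIC)
a=cv2.resize(t[150:220,230:350],(400*1,233),interpolation=cv2.INTER_CUBIC)
a2=cv2.resize(t[175:215,270:315],(315,280),interpolation=cv2.INTER_CUBIC)
o=np.zeros((520,800,3),np.uint8);o[:,:400]=b;o[:233,400:]=a;o[240:520,400:715]=a2
o=np.clip(o.astype(float)*1.8,0,255).astype(np.uint8)
cv2.imwrite("pics/crop.png",o)
for n,im,(x0,x1,y0,y1) in(("side",s,(295,335,215,260)),("top",t,(275,310,175,212))):
    g=cv2.cvtColor(im,cv2.COLOR_BGR2GRAY)[y0:y1,x0:x1]
    for th in(20,30,40):
        m=(g<th).astype(np.uint8); k,l,st,c=cv2.connectedComponentsWithStats(m)
        i=1+np.argmax(st[1:,4]); print(n,th,st[i]+np.array([x0,y0,0,0,0]),c[i]+[x0,y0])
E
```

```text
side 20 [302 224  22  22 287] [313.11149826 236.06271777]
side 30 [302 224  22  23 313] [312.93290735 236.01277955]
side 40 [302 224  23  23 333] [312.90690691 236.02102102]
top 20 [286 185   5   4  11] [288.18181818 186.90909091]
top 30 [283 185  17  17 163] [290.94478528 192.65644172]
top 40 [283 185  17  19 203] [290.591133   193.66502463]
```

View pics/crop.png

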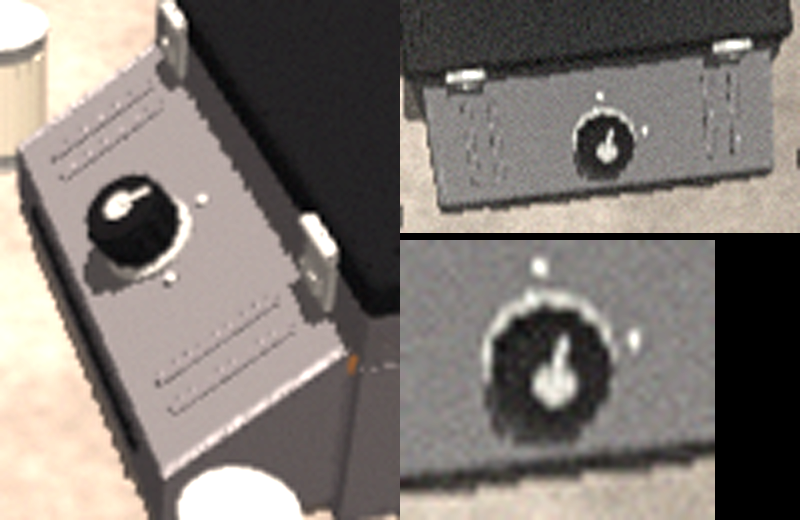

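The crop shows the knob's steel pointer nearly up the slope, with the hub at top px (292.1,196.4) and side px (309.5,231.8). It also shows two steel marker dots and the nose-edge corners. I'll triangulate these.

```bash
cat > h.py <<'E'
import numpy as np,cv2
from cell import monitor, viewer, robot
from scipy.spatial.transform import Rotation as Ro
def P(n):
    p=viewer.camera_params(n); return p["camera_matrix"]@np.c_[p["R"],p["t"]]
def tri(a,b,na="side",nb="top"):
    X=cv2.triangulatePoints(P(na),P(nb),np.array(a,float).reshape(2,1),np.array(b,float).reshape(2,1))[:,0]; X=X[:3]/X[3]
    r=[]
    for n,u in((na,a),(nb,b)):
        q=P(n)@np.r_[X,1]; r+=list(q[:2]/q[2]-u)
    return X,np.round(r,1)
def plane(n,u,z):
    p=viewer.camera_params(n);R,t=p["R"],p["t"];d=R.T@np.linalg.solve(p["camera_matrix"],[u[0],u[1],1]);c=-R.T@t
    return c+d*(z-c[2])/d[2]
E
python3 - <<'E'
from h import *
for k,a,b in(("hub",(309.5,231.8),(292.1,196.4)),("L",(285.5,217),(242,212.4)),("R",(321.2,298),(342.4,201.6)),("dotup",(330.5,229.75),(290,178.9)),("dotR",(322.5,249.5),(303.3,189.6))):
    X,r=tri(a,b); print(k,X.round(4),r)
L=plane("top",(242,212.4),.055);R=plane("top",(342.4,201.6),.055);print(L,R,R-L,np.linalg.norm(R-L),"edge yaw",np.degrees(np.arctan2((L-R)[1],(L-R)[0]))-90)
L=plane("side",(285.5,217),.055);R=plane("side",(321.2,298),.055);print(L,R,np.linalg.norm(R-L),np.degrees(np.arctan2((L-R)[1],(L-R)[0]))-90)
a=plane("top",(230,171),.185);b=plane("top",(346,160),.185);print(a,b,np.linalg.norm(a-b),np.degrees(np.arctan2((a-b)[1],(a-b)[0]))-90)
print(plane("top",(292.1,196.4),.087+.038*np.cos(.611)),plane("side",(309.5,231.8),.087+.038*np.cos(.611)))
E
```

```text
hub [ 0.6493 -0.0668  0.1169] [-1.   0.2  0.  -0.6]
L [0.6132 0.099  0.0509] [-1.4  0.3  0.  -1. ]
R [ 0.6405 -0.2355  0.0599] [-1.9  0.4  0.1 -1. ]
dotup [ 0.7062 -0.0617  0.113 ] [-0.2  0.   0.  -0.1]
dotR [ 0.6758 -0.1051  0.0883] [-0.5  0.1  0.  -0.3]
[0.6091271  0.09878456 0.055     ] [ 0.63790176 -0.23594211  0.055     ] [ 0.02877467 -0.33472666  0.        ] 0.3359611901311788 edge yaw 4.91333348593686
[0.6165386  0.09397549 0.055     ] [ 0.64611678 -0.2304578   0.055     ] 0.3257788056324987 5.209183317927682
[0.71789242 0.12464236 0.185     ] [ 0.74450386 -0.23351589  0.185     ] 0.35914551455745947 4.249314313156503
[ 0.64703472 -0.06657226  0.11812484] [ 0.65157168 -0.06791882  0.11812484]
```

```bash
cat >> h.py <<'E'
YAW=np.radians(4.9); FOOT=np.array([0.6725,-0.0645,0.087])
Z=Ro.from_euler('z',YAW)
def pose(off,phi,foot=None,lean=35,pull=0):
    "TCP off metres off slope on the axis, jaw angle phi deg clockwise from upslope"
    a=np.radians(lean);d=np.array([np.sin(a),0,-np.cos(a)]);u=np.array([np.cos(a),0,np.sin(a)]);w=np.cross(d,u);f=np.radians(phi)
    y=np.cos(f)*u+np.sin(f)*w; M=np.c_[np.cross(y,d),y,d]
    ax=np.radians(35);p=(FOOT if foot is None else foot)+Z.apply(off*np.array([-np.sin(ax),0,np.cos(ax)])-[pull,0,0])
    return p,Z*Ro.from_matrix(M)
def cur():
    s=monitor.observe();return s["tool_pos"],Ro.from_euler('xyz',s["tool_rot"])
def delta(p,R,frm=None):
    p0,R0=frm or cur(); return "xyz",np.round(R0.inv().apply(p-p0),4),"w",np.round(np.degrees((R0.inv()*R).as_rotvec()),1)
E
python3 - <<'E'
from h import *
p,R=pose(.11,-40); print(p,R.as_euler('xyz'))
print(delta(p+[-.02,0,.06],R))
E
```

```text
[ 0.60963718 -0.06988924  0.17710672] [2.64925852 0.37759701 2.25850306]
('xyz', array([-0.5607, -0.329 , -0.0493]), 'w', array([-22.9, -26.8,  18.5]))
```

{"op": "move_arm", "data": {
  "deltas": [
    {"x": -0.03, "y": -0.02, "z": -0.05},
    {"x": -0.08, "y": -0.045, "z": -0.06},
    {"x": -0.13, "y": -0.075, "z": -0.06, "wx": -3, "wy": -4, "wz": 3},
    {"x": -0.18, "y": -0.105, "z": -0.06, "wx": -7, "wy": -8, "wz": 5},
    {"x": -0.23, "y": -0.135, "z": -0.06, "wx": -10, "wy": -12, "wz": 8},
    {"x": -0.28, "y": -0.165, "z": -0.06, "wx": -13, "wy": -15, "wz": 11},
    {"x": -0.33, "y": -0.195, "z": -0.06, "wx": -16, "wy": -19, "wz": 13},
    {"x": -0.38, "y": -0.225, "z": -0.06, "wx": -18, "wy": -21, "wz": 15}
  ]
}}

```text
schema error: expected keys x, y, z, wx, wy, wz, hand
```

```bash
python3 - <<'E'
from h import *
s=monitor.observe();print(s["time"],s["qpos"].round(3),s["tool_pos"],s["contact_force"].round(2))
p,R=pose(.11,-40); print(delta(p+[-.02,0,.06],R))
E
```

```text
0.1 [ 0.971  0.343  1.525  0.     1.275 -0.146] [0.22991584 0.47152589 0.18751864] [-0.18  0.39  0.19]
('xyz', array([-0.5607, -0.329 , -0.0493]), 'w', array([-22.9, -26.8,  18.5]))
```

All seven keys are required.

{"op": "move_arm", "data": {
  "deltas": [
    {"x": -0.03, "y": -0.02, "z": -0.05, "wx": 0, "wy": 0, "wz": 0, "hand": 1},
    {"x": -0.08, "y": -0.045, "z": -0.06, "wx": 0, "wy": 0, "wz": 0, "hand": 1},
    {"x": -0.13, "y": -0.075, "z": -0.06, "wx": -3, "wy": -4, "wz": 3, "hand": 1},
    {"x": -0.18, "y": -0.105, "z": -0.06, "wx": -7, "wy": -8, "wz": 5, "hand": 1},
    {"x": -0.23, "y": -0.135, "z": -0.06, "wx": -10, "wy": -12, "wz": 8, "hand": 1},
    {"x": -0.28, "y": -0.165, "z": -0.06, "wx": -13, "wy": -15, "wz": 11, "hand": 1},
    {"x": -0.33, "y": -0.195, "z": -0.06, "wx": -16, "wy": -19, "wz": 13, "hand": 1},
    {"x": -0.38, "y": -0.225, "z": -0.06, "wx": -18, "wy": -21, "wz": 15, "hand": 1}
  ]
}}

```text
time: 1.1
tool_pos: [0.4729, 0.1016, 0.248]
tool_rot: [2.769, 0.315, 2.36]
contact_force: [0.9, 1.7, -0.3]
opening: 0.0918
```

```bash
python3 - <<'E'
from h import *
s=monitor.observe();print(s["time"],s["qpos"].round(3),s["tool_pos"],s["contact_force"].round(2))
p,R=pose(.11,-40); print(delta(p+[-.02,0,.06],R))
E
```

```text
1.1 [ 0.017 -0.071  1.963  0.069  0.77  -0.87 ] [0.47293628 0.10157153 0.24798796] [ 0.88  1.72 -0.27]
('xyz', array([-0.1902, -0.0636,  0.0539]), 'w', array([-4.8, -5.6,  3.5]))
```

{"op": "move_arm", "data": {
  "deltas": [
    {"x": -0.047, "y": -0.016, "z": 0.013, "wx": -1, "wy": -1, "wz": 1, "hand": 1},
    {"x": -0.095, "y": -0.032, "z": 0.027, "wx": -2, "wy": -3, "wz": 2, "hand": 1},
    {"x": -0.14, "y": -0.048, "z": 0.04, "wx": -4, "wy": -4, "wz": 3, "hand": 1},
    {"x": -0.18, "y": -0.06, "z": 0.051, "wx": -4.8, "wy": -5.6, "wz": 3.5, "hand": 1},
    {"x": -0.19, "y": -0.0635, "z": 0.054, "wx": -4.8, "wy": -5.6, "wz": 3.5, "hand": 1},
    {"x": -0.19, "y": -0.0635, "z": 0.054, "wx": -4.8, "wy": -5.6, "wz": 3.5, "hand": 1}
  ]
}}

```text
time: 1.85
tool_pos: [0.5894, -0.068, 0.2363]
tool_rot: [2.652, 0.375, 2.259]
contact_force: [0.5, 0.0, -0.8]
opening: 0.0921
```

```bash
python3 - <<'E'
from h import *
s=monitor.observe();print(s["time"],s["qpos"].round(3),s["tool_pos"],s["contact_force"].round(2))
p,R=pose(.11,-40); print(delta(p,R))
w=viewer.camera_params("wrist");im=viewer.read_camera("wrist");cv2.imwrite("pics/w1.png",im[:,:,::-1])
np.savez("w1.npz",K=w["camera_matrix"],R=w["R"],t=w["t"])
pr=w["camera_matrix"]@(w["R"]@(FOOT+(pose(.038,0)[0]-FOOT))+w["t"]);print(pr[:2]/pr[2]);print(w)
E
```

```text
1.85 [-0.412  0.119  1.868  0.461  0.658 -1.491] [ 0.58941962 -0.06801261  0.23629596] [ 0.55  0.05 -0.79]
('xyz', array([ 0.0084, -0.0156,  0.06  ]), 'w', array([-0.2, -0.1, -0. ]))
[267.81481891 187.78658899]
{'camera_matrix': array([[303.47593971,   0.        , 281.77293801],
       [  0.        , 303.47593971, 212.70563885],
       [  0.        ,   0.        ,   1.        ]]), 'R': array([[ 0.57119056,  0.69395517,  0.4383692 ],
       [ 0.40723979, -0.70328787,  0.58270226],
       [ 0.71266899, -0.15431265, -0.68431755]]), 't': array([-0.39281347, -0.40795232, -0.05923221])}
```

View pics/w1.png

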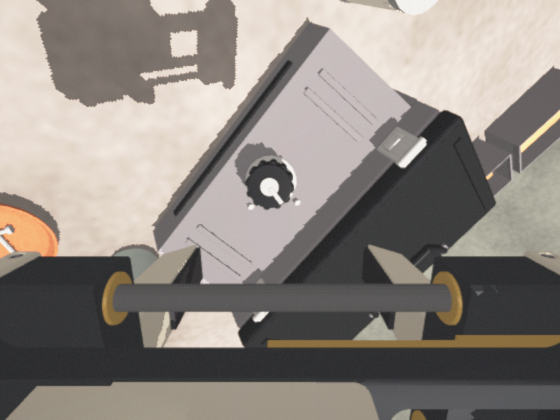

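The wrist view shows the knob hub at (269,187), about 1 px from the predicted (267.8,187.8). I'll check the yaw against the nose-edge corners at about (313,22) and (160,235).

```bash
python3 - <<'E'
from h import *
w=np.load("w1.npz")
pr=lambda X:(lambda q:q[:2]/q[2])(w["K"]@(w["R"]@X+w["t"])).round(1)
for y in(.1685,-.1685): print("nose",pr(FOOT+Z.apply([-.045,y,-.032])),"slope top",pr(FOOT+Z.apply([.06,y,.042])))
g=cv2.cvtColor(cv2.imread("pics/w1.png"),cv2.COLOR_BGR2GRAY)
m=(g[165:215,240:300]>190).astype(np.uint8);k,l,st,c=cv2.connectedComponentsWithStats(m)
for i in range(1,k):
    if st[i,4]>8: print(st[i]+[240,165,0,0,0],(c[i]+[240,165]).round(1))
# pointer angle: hub (269,187) to tip (282,201), on plane at 38mm off slope
ax=Z.apply([-np.sin(np.radians(35)),0,np.cos(np.radians(35))]);u=Z.apply([np.cos(np.radians(35)),0,np.sin(np.radians(35))]);v=np.cross(-ax,u)
o=-w["R"].T@w["t"];P0=FOOT+.038*ax
pt=[]
for px in((269,187),(282,202)):
    d=w["R"].T@np.linalg.solve(w["K"],[*px,1]);X=o+d*((P0-o)@ax)/(d@ax);pt.append(X);print((X-P0)@u,(X-P0)@v)
d=pt[1]-pt[0];print("knob deg",np.degrees(np.arctan2(d@v,d@u)))
E
```

```text
nose [329.1  29.4] slope top [412.  110.7]
nose [155.  252.2] slope top [233.  307.5]
[287 165  13  33 174] [294.  179.3]
[260 178  23  26 304] [270.4 188.5]
[290 200  10  11  49] [296.4 204.3]
[247 204   8   8  41] [251.  207.3]
[291 209   9   6  24] [294.6 211.9]
0.00044167064617821317 -0.001519165692146671
0.02232064154052767 0.0023153090328856918
knob deg 9.940613452165126
```

```bash
sed -i 's/-0.0645,0.087/-0.0638,0.087/' h.py; python3 - <<'E'
from h import *
for o in(.11,.045,.011): print(delta(*pose(o,-40)))
E
```

```text
('xyz', array([ 0.0083, -0.0157,  0.0603]), 'w', array([-0.1, -0.1,  0. ]))
('xyz', array([ 0.0082, -0.0155,  0.1253]), 'w', array([-0.1, -0.1,  0. ]))
('xyz', array([ 0.0081, -0.0154,  0.1593]), 'w', array([-0.1, -0.1,  0. ]))
```

{"op": "move_arm", "data": {
  "deltas": [
    {"x": 0.004, "y": -0.008, "z": 0.03, "wx": 0, "wy": 0, "wz": 0, "hand": 0.78},
    {"x": 0.008, "y": -0.0155, "z": 0.06, "wx": 0, "wy": 0, "wz": 0, "hand": 0.78},
    {"x": 0.008, "y": -0.0155, "z": 0.08, "wx": 0, "wy": 0, "wz": 0, "hand": 0.78},
    {"x": 0.008, "y": -0.0155, "z": 0.1, "wx": 0, "wy": 0, "wz": 0, "hand": 0.78},
    {"x": 0.008, "y": -0.0155, "z": 0.12, "wx": 0, "wy": 0, "wz": 0, "hand": 0.78},
    {"x": 0.008, "y": -0.0155, "z": 0.135, "wx": 0, "wy": 0, "wz": 0, "hand": 0.78},
    {"x": 0.008, "y": -0.0155, "z": 0.15, "wx": 0, "wy": 0, "wz": 0, "hand": 0.78},
    {"x": 0.008, "y": -0.0155, "z": 0.159, "wx": 0, "wy": 0, "wz": 0, "hand": 0.78}
  ],
  "grip_force": 40
}}

```text
time: 2.9
tool_pos: [0.667, -0.0649, 0.0962]
tool_rot: [2.652, 0.376, 2.26]
contact_force: [-0.0, -0.5, -0.3]
opening: 0.0719
```

```bash
python3 - <<'E'
from h import *
s=monitor.observe();print(s["time"],s["qpos"].round(3),s["contact_force"].round(2))
print(delta(*pose(.011,-40)))
im=viewer.read_camera("side")[150:330,230:430]
im2=viewer.read_camera("wrist")
o=np.zeros((420,560+240,3),np.uint8);o[:,:560]=im2;o[:216,560:]=cv2.resize(im,(240,216));cv2.imwrite("pics/w2.png",np.clip(o[:,:,::-1]*1.3,0,255))
E
```

```text
2.9 [-0.339  0.443  1.872  0.753  0.351 -1.775] [-0.01 -0.49 -0.25]
('xyz', array([ 0.0009, -0.0002, -0.0003]), 'w', array([-0.1, -0.1,  0. ]))[ WARN:0@1.749] global loadsave.cpp:1063 imwrite_ Unsupported depth image for selected encoder is fallbacked to CV_8U.
```

View pics/w2.png

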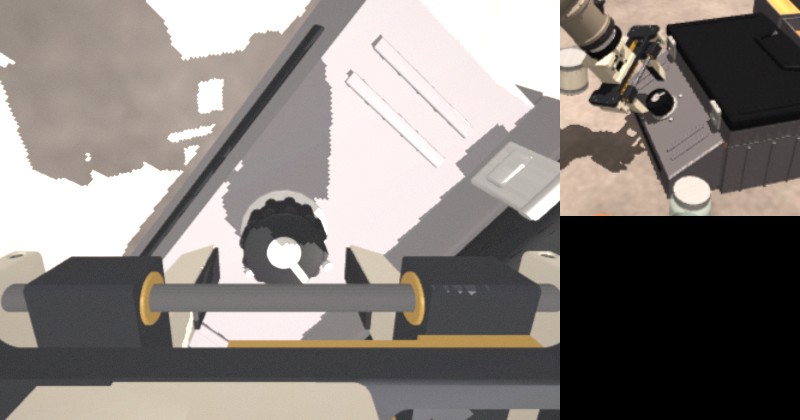

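The knob sits centred between the fingers (knob x≈284, fingers at ≈205 and 355). Joint 5 is close to its lower limit, so before turning I'll fit a quick arm model to predict the joints through the turn and the pull.

```bash
cat > k.py <<'E'
from h import *
from scipy.optimize import least_squares
# recorded: q, TCP, rot
D=[([.971,.343,1.525,0,1.275,-.146],[.2299,.4715,.1875],[-3.1402,-.0002,2.6878]),
([.017,-.071,1.963,.069,.77,-.87],[.4729,.1016,.248],[2.769,.315,2.36]),
([-.412,.119,1.868,.461,.658,-1.491],[.5894,-.068,.2363],[2.652,.375,2.259]),
([-.339,.443,1.872,.753,.351,-1.775],[.667,-.0649,.0962],[2.652,.376,2.26])]
def fk(q,p,s=(1,1,1,1)):
    a1,h,L1,L2,e,lat,L=p
    R=Ro.from_euler('z',q[0]);A=R*Ro.from_euler('y',q[1]);B=A*Ro.from_euler('y',q[2])
    x=R.apply([a1,lat,h])+A.apply([0,0,L1])+B.apply([e,0,L2])
    T=B*Ro.from_euler('z',s[0]*q[3])*Ro.from_euler('y',s[1]*q[4])*Ro.from_euler('z',np.pi/2*s[3]+s[2]*q[5])
    return x+T.apply([0,0,L]),T
E
python3 - <<'E'
from k import *
import itertools
best=None
for s in itertools.product((1,-1),(1,),(1,-1),(1,-1)):
    r=max((Ro.from_euler('xyz',d[2]).inv()*fk(d[0],[0]*7,s)[1]).magnitude() for d in D)
    if best is None or r<best[0]: best=(r,s)
print(best);s=best[1]
f=lambda p:np.r_[np.concatenate([fk(d[0],p,s)[0]-d[1] for d in D]),1e-4*np.array(p)]
o=least_squares(f,[0,.35,.4,.35,0,.07,.3]);print(o.x.round(4),abs(o.fun).max())
for lean0,lean1 in((35,35),(35,25),(35,15)):
  q=np.array(D[3][0]);print(lean0,lean1)
  for phi,pull in((-40,0),(0,0),(50,0),(50,.04),(50,.08),(50,.13)):
    P,R=pose(.011,phi,pull=pull,lean=lean0+(lean1-lean0)*pull/.13)
    g=lambda q:np.r_[fk(q,o.x,s)[0]-P,.3*(R.inv()*fk(q,o.x,s)[1]).as_rotvec()]
    q=least_squares(g,q).x;print(phi,pull,q.round(2),abs(g(q)).max().round(4))
E
```

```text
(0.0011250881088046957, (1, 1, 1, 1))
[2.000e-04 2.225e-01 5.054e-01 3.792e-01 4.560e-02 7.660e-02 3.565e-01] 0.0003683007778360059
35 35
-40 0 [-0.34  0.44  1.88  0.77  0.35 -1.79] 0.0
0 0 [-0.34  0.44  1.88  0.77  0.35 -1.09] 0.0
50 0 [-0.34  0.44  1.88  0.77  0.35 -0.22] 0.0
50 0.04 [-0.38  0.39  1.98  0.89  0.34 -0.38] 0.0
50 0.08 [-0.42  0.33  2.07  1.01  0.34 -0.54] 0.0
50 0.13 [-0.5   0.26  2.19  1.13  0.36 -0.73] 0.0
35 25
-40 0 [-0.34  0.44  1.88  0.77  0.35 -1.79] 0.0
0 0 [-0.34  0.44  1.88  0.77  0.35 -1.09] 0.0
50 0 [-0.34  0.44  1.88  0.77  0.35 -0.22] 0.0
50 0.04 [-0.36  0.39  1.93  0.65  0.39 -0.13] 0.0
50 0.08 [-0.39  0.34  1.97  0.56  0.43 -0.06] 0.0
50 0.13 [-0.42  0.28  2.03  0.45  0.49  0.  ] 0.0
35 15
-40 0 [-0.34  0.44  1.88  0.77  0.35 -1.79] 0.0
0 0 [-0.34  0.44  1.88  0.77  0.35 -1.09] 0.0
50 0 [-0.34  0.44  1.88  0.77  0.35 -0.22] 0.0
50 0.04 [-0.35  0.4   1.88  0.48  0.45  0.05] 0.0
50 0.08 [-0.35  0.36  1.87  0.31  0.57  0.2 ] 0.0
50 0.13 [-0.36  0.33  1.86  0.17  0.71  0.32] 0.0
```

The fit is sub-mm and shows joint 5 staying at or above 0.34 throughout. I'll close the gripper now.

{"op": "move_arm", "data": {
  "deltas": [
    {"x": 0.0009, "y": 0, "z": 0, "wx": 0, "wy": 0, "wz": 0, "hand": 0.5},
    {"x": 0.0009, "y": 0, "z": 0, "wx": 0, "wy": 0, "wz": 0, "hand": 0.4},
    {"x": 0.0009, "y": 0, "z": 0, "wx": 0, "wy": 0, "wz": 0, "hand": 0.3},
    {"x": 0.0009, "y": 0, "z": 0, "wx": 0, "wy": 0, "wz": 0, "hand": 0.3},
    {"x": 0.0009, "y": 0, "z": 0, "wx": 0, "wy": 0, "wz": 0, "hand": 0.3}
  ],
  "grip_force": 40
}}

```text
time: 3.62
tool_pos: [0.6663, -0.0648, 0.0965]
tool_rot: [2.651, 0.377, 2.259]
contact_force: [-0.4, 0.2, -0.4]
opening: 0.0289
```

```bash
python3 - <<'E'
from h import *
s=monitor.observe();print(s["time"],s["contact_force"].round(2),s["torque"].round(3),s["opening"])
print(delta(*pose(.011,-40)))
E
```

```text
3.625 [-0.4   0.18 -0.45] [-0.071  0.376  0.015] 0.02893634707001634
('xyz', array([0.0005, 0.0001, 0.0004]), 'w', array([-0.1, -0.1,  0. ]))
```

Opening is 29 mm where the knob is 50 mm across, so I need to look.

```bash
python3 - <<'E'
from h import *
s=monitor.observe();print(s["time"],s["torque"].round(3),s["opening"])
im=viewer.read_camera("side")[170:290,250:390]
im2=viewer.read_camera("wrist");t=viewer.read_camera("top")[150:230,240:340]
o=np.zeros((600,800,3),np.uint8);o[:320,:373]=cv2.resize(im,(373,320));o[:320,380:780]=cv2.resize(t,(400,320));o[330:600,:360]=cv2.resize(im2,(360,270))
cv2.imwrite("pics/w3.png",np.clip(o[:,:,::-1]*1.2,0,255).astype(np.uint8))
E
```

```text
3.625 [-0.071  0.376  0.015] 0.02893634707001634
```

View pics/w3.png

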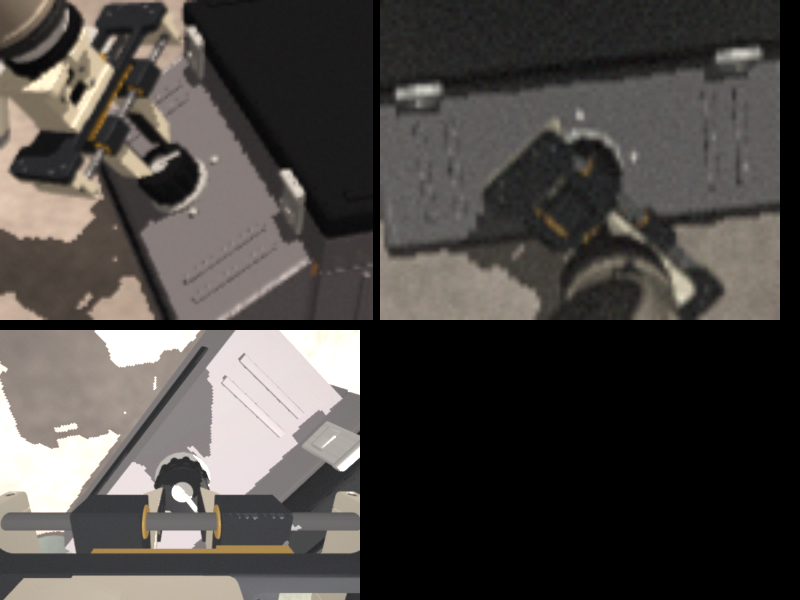

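The fingers seem to straddle the hub without gripping the knob's full width. I'll triangulate the hub from the wrist views and project the TCP.

```bash
python3 - <<'E'
from h import *
w=np.load("w1.npz");c=viewer.camera_params("wrist")
pr=lambda w,X:(lambda q:q[:2]/q[2])(np.asarray(w.get("camera_matrix") if isinstance(w,dict) else w["K"])@(w["R"]@X+w["t"])).round(1)
hub=pose(.038,0)[0];print("hub pred w1",pr(w,hub),"now",pr(c,hub))
p,R=cur();print("tcp px",pr(c,p)," finger tips at +-14mm",pr(c,p+R.apply([0,.0145,0])),pr(c,p-R.apply([0,.0145,0])))
print("p",p,"axis tool",R.apply([0,0,1]), "cam pos in tool",R.inv().apply(-c["R"].T@c["t"]-p), "cam z in tool",R.inv().apply(c["R"][2]))
P1=w["K"]@np.c_[w["R"],w["t"]];P2=P("wrist")
for a,b in(((269,187),(284,250)),((269,187),(283,252))):
    X=cv2.triangulatePoints(P1,P2,np.array(a,float).reshape(2,1),np.array(b,float).reshape(2,1))[:,0];X=X[:3]/X[3];print("hub tri",X,"model",hub, pr(w,X),pr(c,X))
E
```

```text
hub pred w1 [268.3 187.3] now [282.3 253.4]
tcp px [282.1 238.2]  finger tips at +-14mm [303.1 238.2] [261.1 238.2]
p [ 0.66625865 -0.06478307  0.09640467] axis tool [ 0.56978031  0.04836097 -0.82037285] cam pos in tool [ 0.07589808 -0.00057363 -0.19619302] cam z in tool [-0.28136969  0.00156198  0.95959817]
hub tri [ 0.65607335 -0.06550988  0.11279933] model [ 0.65078375 -0.06566174  0.11812778] [269.2 186.9] [283.6 250.1]
hub tri [ 0.65265289 -0.06527038  0.11636596] model [ 0.65078375 -0.06566174  0.11812778] [268.9 187. ] [283.2 251.9]
```

```bash
python3 - <<'E'
from h import *
im2=viewer.read_camera("wrist")[170:370,180:390]
s=viewer.read_camera("side")[195:265,275:345]
o=np.zeros((600,800,3),np.uint8);o[:476,:500]=cv2.resize(im2,(500,476),interpolation=cv2.INTER_CUBIC);o[:300,500:]=cv2.resize(s,(300,300),interpolation=cv2.INTER_CUBIC)
cv2.imwrite("pics/w4.png",np.clip(255*(o[:,:,::-1]/255.)**.6,0,255).astype(np.uint8))
E
```

```text
(no output)
```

View pics/w4.png

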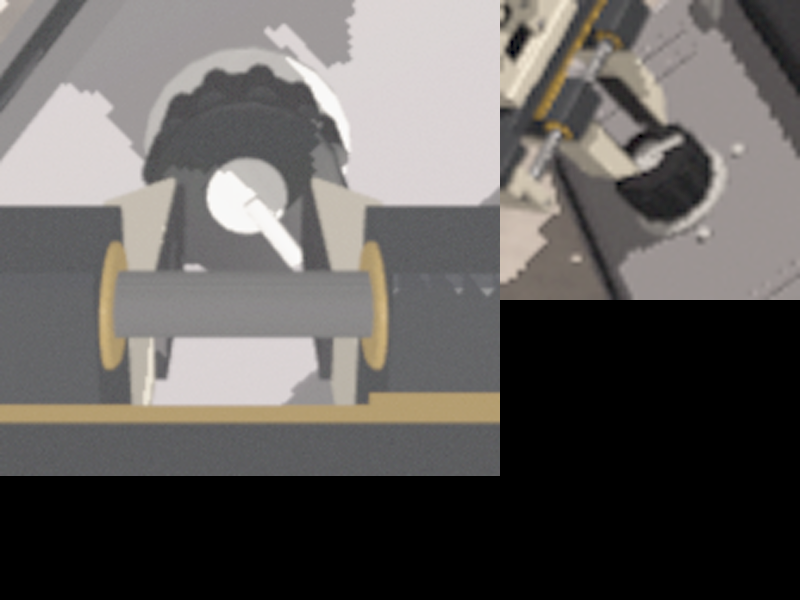

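```bash
python3 - <<'E'
from h import *
p,R=cur()
M=P("side")
def pr(X): q=M@np.r_[X,1]; return (q[:2]/q[2]).round(1)
for dz in(0,-.0188,-.03,-.04):
  print(dz,"mid",pr(p+R.apply([0,0,dz])),[(sy,pr(p+R.apply([0,sy*.0145,dz])),pr(p+R.apply([0,sy*.0235,dz]))) for sy in(1,-1)])
print("hub",pr(pose(.038,0)[0]))
E
```

```text
0 mid [314.7 237.4] [(1, array([317.2, 232.7]), array([318.7, 229.8])), (-1, array([312.3, 242.2]), array([310.7, 245.2]))]
-0.0188 mid [310.8 233.1] [(1, array([313.3, 228.4]), array([314.8, 225.5])), (-1, array([308.3, 237.9]), array([306.7, 241. ]))]
-0.03 mid [308.4 230.6] [(1, array([310.9, 225.8]), array([312.5, 222.9])), (-1, array([305.9, 235.4]), array([304.3, 238.4]))]
-0.04 mid [306.3 228.2] [(1, array([308.8, 223.5]), array([310.4, 220.5])), (-1, array([303.7, 233.1]), array([302.1, 236.1]))]
hub [309.  231.3]
```

The visible ends of the fingers sit at the knob's top plane, about 27 mm behind the TCP, so the pads appear to be sunk into the knob. I'll reopen and close slowly with less force to see where they stop.

{"op": "move_arm", "data": {
  "deltas": [
    {"x": 0, "y": 0, "z": 0, "wx": 0, "wy": 0, "wz": 0, "hand": 0.5},
    {"x": 0, "y": 0, "z": 0, "wx": 0, "wy": 0, "wz": 0, "hand": 0.78},
    {"x": 0, "y": 0, "z": 0, "wx": 0, "wy": 0, "wz": 0, "hand": 0.78}
  ],
  "grip_force": 12
}}

```text
time: 4.25
tool_pos: [0.6663, -0.0648, 0.0964]
tool_rot: [2.651, 0.377, 2.259]
contact_force: [-0.3, 0.0, 0.1]
opening: 0.0529
```

{"op": "move_arm", "data": {
  "deltas": [
    {"x": 0, "y": 0, "z": 0, "wx": 0, "wy": 0, "wz": 0, "hand": 0.68},
    {"x": 0, "y": 0, "z": 0, "wx": 0, "wy": 0, "wz": 0, "hand": 0.6},
    {"x": 0, "y": 0, "z": 0, "wx": 0, "wy": 0, "wz": 0, "hand": 0.5},
    {"x": 0, "y": 0, "z": 0, "wx": 0, "wy": 0, "wz": 0, "hand": 0.5}
  ],
  "grip_force": 12
}}

```text
time: 4.75
tool_pos: [0.6662, -0.0648, 0.0964]
tool_rot: [2.651, 0.377, 2.259]
contact_force: [1.0, 0.0, -0.2]
opening: 0.0464
```

In the wrist pictures, even in free space, the fingers end about 30–38 mm short of the reported TCP. The side view shows the same, and so does the free closing at 29 mm. The fingertips are therefore probably just above the knob top. I'll reopen, go deeper carefully, and test-close.

{"op": "move_arm", "data": {
  "deltas": [
    {"x": 0, "y": 0, "z": 0, "wx": 0, "wy": 0, "wz": 0, "hand": 0.8},
    {"x": 0, "y": 0, "z": 0, "wx": 0, "wy": 0, "wz": 0, "hand": 0.8},
    {"x": 0, "y": 0, "z": 0, "wx": 0, "wy": 0, "wz": 0, "hand": 0.8},
    {"x": 0, "y": 0, "z": 0, "wx": 0, "wy": 0, "wz": 0, "hand": 0.8},
    {"x": 0, "y": 0, "z": 0, "wx": 0, "wy": 0, "wz": 0, "hand": 0.8}
  ],
  "grip_force": 12
}}

```text
time: 5.38
tool_pos: [0.6663, -0.0648, 0.0964]
tool_rot: [2.651, 0.377, 2.259]
contact_force: [0.1, -1.0, 0.2]
opening: 0.0734
```

{"op": "move_arm", "data": {
  "deltas": [
    {"x": 0, "y": 0, "z": 0.002, "wx": 0, "wy": 0, "wz": 0, "hand": 0.8},
    {"x": 0, "y": 0, "z": 0.004, "wx": 0, "wy": 0, "wz": 0, "hand": 0.8},
    {"x": 0, "y": 0, "z": 0.006, "wx": 0, "wy": 0, "wz": 0, "hand": 0.8},
    {"x": 0, "y": 0, "z": 0.008, "wx": 0, "wy": 0, "wz": 0, "hand": 0.8}
  ],
  "grip_force": 12
}}

```text
time: 5.88
tool_pos: [0.6709, -0.0643, 0.0896]
tool_rot: [2.652, 0.377, 2.259]
contact_force: [0.0, 0.9, 0.7]
opening: 0.0737
```

```bash
python3 - <<'E'
from h import *
s=monitor.observe();print(s["time"],s["qpos"].round(3),s["contact_force"].round(2),s["torque"].round(3),s["opening"])
print(delta(*pose(.011,-40)))
im2=viewer.read_camera("wrist")[150:370,130:430]
s=viewer.read_camera("side")[195:265,275:345]
o=np.zeros((600,800,3),np.uint8);o[:367,:500]=cv2.resize(im2,(500,367),interpolation=cv2.INTER_CUBIC);o[:300,500:]=cv2.resize(s,(300,300),interpolation=cv2.INTER_CUBIC)
cv2.imwrite("pics/w5.png",np.clip(255*(o[:,:,::-1]/255.)**.6,0,255).astype(np.uint8))
p,R=cur();M=P("side");W=P("wrist")
def pr(M,X): q=M@np.r_[X,1]; return (q[:2]/q[2]).round(1)
for dz in(0,-.02,-.03,-.04): print(dz,[(pr(M,p+R.apply([0,y,dz])),pr(W,p+R.apply([.0095,y,dz]))) for y in(.0365,-.0365)])
E
```

```text
5.875 [-0.334  0.459  1.868  0.774  0.34  -1.794] [0.01 0.91 0.73] [-0.051  0.389  0.047] 0.07374864448718992
('xyz', array([ 0.0004,  0.0001, -0.0079]), 'w', array([-0.1, -0.1,  0. ]))
0 [(array([322.4, 227.5]), array([335.6, 225.2])), (array([310.2, 251.3]), array([228.6, 225.2]))]
-0.02 [(array([318.4, 222.9]), array([341.2, 235.5])), (array([305.9, 246.9]), array([223.2, 235.5]))]
-0.03 [(array([316.4, 220.6]), array([344.4, 241.5])), (array([303.7, 244.7]), array([220. , 241.5]))]
-0.04 [(array([314.3, 218.3]), array([348. , 248.3])), (array([301.5, 242.4]), array([216.6, 248.3]))]
```

View pics/w5.png

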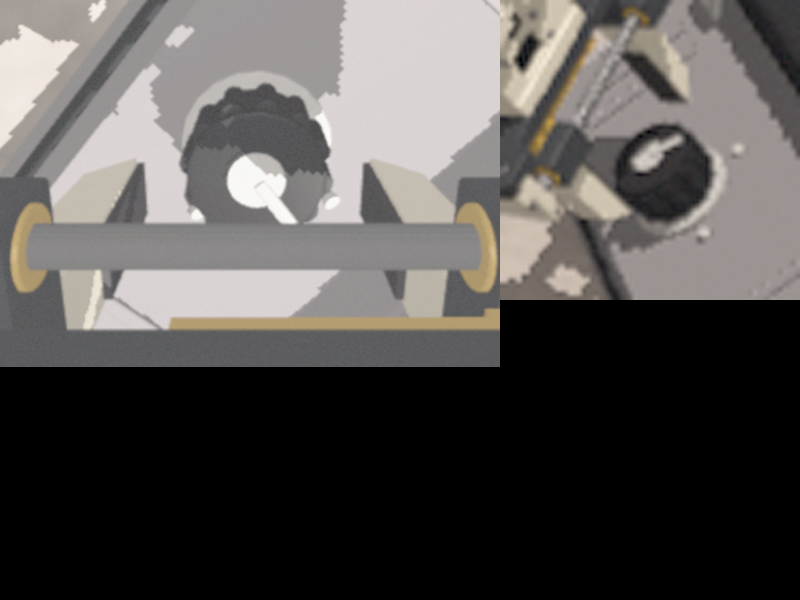

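The far fingertip is at side px (313,217) and the wrist-view tips are at (216,246) and (349,246). Both match a point about 40 mm behind the reported TCP, so the real tips are still about 41 mm off the slope, above the knob. I'll use that measured tip and check that the joint ranges allow going ~29 mm deeper.

```bash
python3 - <<'E'
from k import *
s=(1,1,1,1);par=[2e-4,.2225,.5054,.3792,.0456,.0766,.3565]
for off,l1 in((-.026,35),(-.026,29),(-.022,35)):
  q=np.array(D[3][0]);print(off,l1)
  for phi,pull in((-40,0),(50,0),(50,.02),(50,.06),(50,.13)):
    P,R=pose(off,phi,pull=pull,lean=35+(l1-35)*pull/.13)
    g=lambda q:np.r_[fk(q,par,s)[0]-P,.3*(R.inv()*fk(q,par,s)[1]).as_rotvec()]
    q=least_squares(g,q).x;print(phi,pull,q.round(3),abs(g(q)).max().round(4))
E
```

```text
-0.026 35
-40 0 [-0.321  0.521  1.847  0.859  0.304 -1.873] 0.0
50 0 [-0.321  0.521  1.847  0.859  0.304 -0.302] 0.0
50 0.02 [-0.338  0.496  1.9    0.939  0.296 -0.399] 0.0
50 0.06 [-0.376  0.446  2.002  1.104  0.29  -0.601] 0.0
50 0.13 [-0.463  0.361  2.174  1.357  0.311 -0.938] 0.0
-0.026 29
-40 0 [-0.321  0.521  1.847  0.859  0.304 -1.873] 0.0
50 0 [-0.321  0.521  1.847  0.859  0.304 -0.302] 0.0
50 0.02 [-0.334  0.496  1.885  0.849  0.309 -0.306] 0.0
50 0.06 [-0.362  0.446  1.958  0.825  0.32  -0.311] 0.0
50 0.13 [-0.42   0.358  2.079  0.767  0.345 -0.315] 0.0
-0.022 35
-40 0 [-0.323  0.513  1.85   0.849  0.308 -1.863] 0.0
50 0 [-0.323  0.513  1.85   0.849  0.308 -0.292] 0.0
50 0.02 [-0.34   0.487  1.903  0.927  0.3   -0.387] 0.0
50 0.06 [-0.379  0.437  2.005  1.086  0.294 -0.585] 0.0
50 0.13 [-0.466  0.351  2.176  1.332  0.315 -0.914] 0.0
```

{"op": "move_arm", "data": {
  "deltas": [
    {"x": 0.0004, "y": 0, "z": 0.0025, "wx": 0, "wy": 0, "wz": 0, "hand": 0.8},
    {"x": 0.0004, "y": 0, "z": 0.005, "wx": 0, "wy": 0, "wz": 0, "hand": 0.8},
    {"x": 0.0004, "y": 0, "z": 0.0075, "wx": 0, "wy": 0, "wz": 0, "hand": 0.8},
    {"x": 0.0004, "y": 0, "z": 0.01, "wx": 0, "wy": 0, "wz": 0, "hand": 0.8},
    {"x": 0.0004, "y": 0, "z": 0.0125, "wx": 0, "wy": 0, "wz": 0, "hand": 0.8},
    {"x": 0.0004, "y": 0, "z": 0.015, "wx": 0, "wy": 0, "wz": 0, "hand": 0.8},
    {"x": 0.0004, "y": 0, "z": 0.0175, "wx": 0, "wy": 0, "wz": 0, "hand": 0.8},
    {"x": 0.0004, "y": 0, "z": 0.02, "wx": 0, "wy": 0, "wz": 0, "hand": 0.8}
  ],
  "grip_force": 12
}}

```text
time: 6.98
tool_pos: [0.6821, -0.0631, 0.0732]
tool_rot: [2.651, 0.377, 2.259]
contact_force: [-0.4, -0.8, 0.3]
opening: 0.0739
```

{"op": "move_arm", "data": {
  "deltas": [
    {"x": 0, "y": 0, "z": 0.002, "wx": 0, "wy": 0, "wz": 0, "hand": 0.8},
    {"x": 0, "y": 0, "z": 0.004, "wx": 0, "wy": 0, "wz": 0, "hand": 0.8},
    {"x": 0, "y": 0, "z": 0.006, "wx": 0, "wy": 0, "wz": 0, "hand": 0.8},
    {"x": 0, "y": 0, "z": 0.006, "wx": 0, "wy": 0, "wz": 0, "hand": 0.8}
  ],
  "grip_force": 12
}}

```text
time: 7.48
tool_pos: [0.6854, -0.0628, 0.0682]
tool_rot: [2.652, 0.377, 2.259]
contact_force: [0.3, 0.1, -0.4]
opening: 0.0735
```

```bash
python3 - <<'E'
from h import *
s=monitor.observe();print(s["time"],s["qpos"].round(3),s["contact_force"].round(2),s["torque"].round(3),s["opening"])
print(delta(*pose(-.024,-40)))
im2=viewer.read_camera("wrist")[150:370,130:430]
s=viewer.read_camera("side")[195:265,275:345]
o=np.zeros((370,800,3),np.uint8);o[:367,:500]=cv2.resize(im2,(500,367),interpolation=cv2.INTER_CUBIC);o[:300,500:]=cv2.resize(s,(300,300),interpolation=cv2.INTER_CUBIC)
cv2.imwrite("pics/w6.png",np.clip(255*(o[:,:,::-1]/255.)**.6,0,255).astype(np.uint8))
E
```

```text
7.475 [-0.322  0.515  1.848  0.839  0.309 -1.853] [ 0.28  0.13 -0.36] [-0.083  0.339 -0.01 ] 0.07351064446362632
('xyz', array([-0.    ,  0.0002,  0.0012]), 'w', array([-0.1, -0.1,  0. ]))
```

View pics/w6.png

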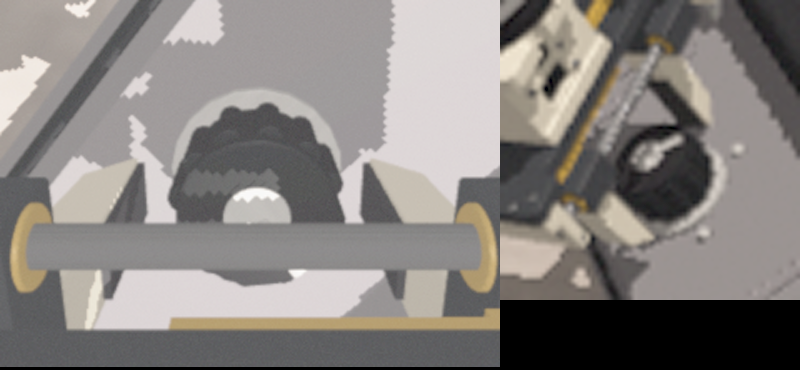

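The fingers now flank the knob with no contact, even though the reported TCP is nominally below the slope. That confirms the offset. Next I'll close.

{"op": "move_arm", "data": {
  "deltas": [
    {"x": 0, "y": 0, "z": 0.001, "wx": 0, "wy": 0, "wz": 0, "hand": 0.6},
    {"x": 0, "y": 0, "z": 0.001, "wx": 0, "wy": 0, "wz": 0, "hand": 0.5},
    {"x": 0, "y": 0, "z": 0.001, "wx": 0, "wy": 0, "wz": 0, "hand": 0.4},
    {"x": 0, "y": 0, "z": 0.001, "wx": 0, "wy": 0, "wz": 0, "hand": 0.3},
    {"x": 0, "y": 0, "z": 0.001, "wx": 0, "wy": 0, "wz": 0, "hand": 0.3},
    {"x": 0, "y": 0, "z": 0.001, "wx": 0, "wy": 0, "wz": 0, "hand": 0.3}
  ],
  "grip_force": 35
}}

```text
time: 8.32
tool_pos: [0.6862, -0.0623, 0.068]
tool_rot: [2.651, 0.377, 2.259]
contact_force: [-0.1, 5.2, 5.4]
opening: 0.0494
```

```bash
python3 - <<'E'
from h import *
s=monitor.observe();print(s["time"],s["qpos"].round(3),s["contact_force"].round(2),s["torque"].round(3),s["opening"])
print(delta(*pose(-.024,-40)))
E
```

```text
8.325 [-0.321  0.516  1.846  0.841  0.308 -1.855] [-0.07  5.18  5.39] [ 0.775 -0.33   0.564] 0.04940008191458505
('xyz', array([ 0.    , -0.0005,  0.0005]), 'w', array([-0.1, -0.1,  0. ]))
```

Gripped at 49.4 mm. The knob reads about 10°, so it needs about 71° of turn to reach the open rest.

{"op": "move_arm", "data": {
  "deltas": [
    {"x": 0, "y": 0, "z": 0, "wx": 0, "wy": 0, "wz": 4, "hand": 0.3},
    {"x": 0, "y": 0, "z": 0, "wx": 0, "wy": 0, "wz": 10, "hand": 0.3},
    {"x": 0, "y": 0, "z": 0, "wx": 0, "wy": 0, "wz": 16, "hand": 0.3},
    {"x": 0, "y": 0, "z": 0, "wx": 0, "wy": 0, "wz": 22, "hand": 0.3},
    {"x": 0, "y": 0, "z": 0, "wx": 0, "wy": 0, "wz": 28, "hand": 0.3},
    {"x": 0, "y": 0, "z": 0, "wx": 0, "wy": 0, "wz": 34, "hand": 0.3},
    {"x": 0, "y": 0, "z": 0, "wx": 0, "wy": 0, "wz": 37, "hand": 0.3}
  ],
  "grip_force": 35
}}

```text
time: 9.2
tool_pos: [0.6857, -0.0626, 0.0676]
tool_rot: [2.534, 0.029, 1.698]
contact_force: [-2.2, 3.5, 5.0]
opening: 0.0493
```

```bash
python3 - <<'E'
from h import *
s=monitor.observe();p,R=cur();print(s["time"],s["qpos"].round(3),R.inv().apply(s["contact_force"]).round(2),R.inv().apply(s["torque"]).round(3),s["opening"])
print(delta(*pose(-.024,-3)))
E
```

```text
9.2 [-0.321  0.516  1.847  0.841  0.308 -1.207] [ 3.6   1.49 -5.14] [ 0.092  0.547 -0.184] 0.04926582145524434
('xyz', array([-0.0001,  0.0003,  0.0005]), 'w', array([-0.1,  0. , -0.1]))
```

{"op": "move_arm", "data": {
  "deltas": [
    {"x": 0, "y": 0, "z": 0, "wx": 0, "wy": 0, "wz": 4, "hand": 0.3},
    {"x": 0, "y": 0, "z": 0, "wx": 0, "wy": 0, "wz": 9, "hand": 0.3},
    {"x": 0, "y": 0, "z": 0, "wx": 0, "wy": 0, "wz": 14, "hand": 0.3},
    {"x": 0, "y": 0, "z": 0, "wx": 0, "wy": 0, "wz": 19, "hand": 0.3},
    {"x": 0, "y": 0, "z": 0, "wx": 0, "wy": 0, "wz": 24, "hand": 0.3},
    {"x": 0, "y": 0, "z": 0, "wx": 0, "wy": 0, "wz": 29, "hand": 0.3},
    {"x": 0, "y": 0, "z": 0, "wx": 0, "wy": 0, "wz": 34, "hand": 0.3},
    {"x": 0, "y": 0, "z": 0, "wx": 0, "wy": 0, "wz": 36, "hand": 0.3}
  ],
  "grip_force": 35
}}

```text
time: 10.2
tool_pos: [0.6853, -0.0624, 0.0671]
tool_rot: [2.614, -0.317, 1.166]
contact_force: [-2.7, 3.5, 4.1]
opening: 0.0496
```

```bash
python3 - <<'E'
from h import *
s=monitor.observe();p,R=cur();print(s["time"],s["qpos"].round(3),R.inv().apply(s["contact_force"]).round(2),R.inv().apply(s["torque"]).round(3),s["opening"])
print(delta(*pose(-.024,33)))
im2=viewer.read_camera("wrist")[150:370,130:430]
s=viewer.read_camera("side")[195:265,275:345]
o=np.zeros((370,800,3),np.uint8);o[:367,:500]=cv2.resize(im2,(500,367),interpolation=cv2.INTER_CUBIC);o[:300,500:]=cv2.resize(s,(300,300),interpolation=cv2.INTER_CUBIC)
cv2.imwrite("pics/w7.png",np.clip(255*(o[:,:,::-1]/255.)**.6,0,255).astype(np.uint8))
for u in(.01,.03,.05,.09,.13):print(u,delta(*pose(-.024,33,pull=u)))
E
```

```text
10.2 [-0.321  0.516  1.848  0.841  0.308 -0.58 ] [ 3.39 -1.69 -4.74] [ 0.848  0.294 -0.083] 0.04959653642697286
('xyz', array([0.0002, 0.0009, 0.0003]), 'w', array([-0.2,  0.1, -0. ]))
0.01 ('xyz', array([-0.0043, -0.0062, -0.0054]), 'w', array([-0.2,  0.1,  0. ]))
0.03 ('xyz', array([-0.0132, -0.0199, -0.0168]), 'w', array([-0.2,  0.1,  0. ]))
0.05 ('xyz', array([-0.0222, -0.0337, -0.0282]), 'w', array([-0.2,  0.1,  0. ]))
0.09 ('xyz', array([-0.04  , -0.0613, -0.0511]), 'w', array([-0.2,  0.1,  0. ]))
0.13 ('xyz', array([-0.0579, -0.0888, -0.0739]), 'w', array([-0.2,  0.1,  0. ]))
```

View pics/w7.png

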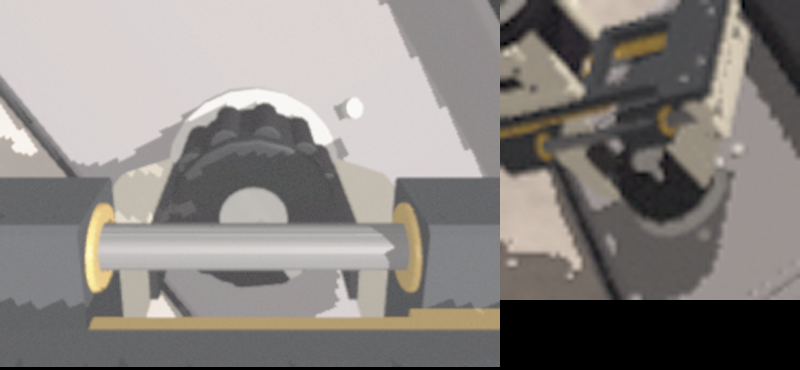

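Torque dropped from −0.18 to −0.08 Nm, and the pointer kept its place relative to the gripper, so the knob followed to about 83° and is past the detent. I'll start a gentle pull.

{"op": "move_arm", "data": {
  "deltas": [
    {"x": -0.0009, "y": -0.0014, "z": -0.0011, "wx": 0, "wy": 0, "wz": 0, "hand": 0.3},
    {"x": -0.0022, "y": -0.0034, "z": -0.0029, "wx": 0, "wy": 0, "wz": 0, "hand": 0.3},
    {"x": -0.0045, "y": -0.0069, "z": -0.0057, "wx": 0, "wy": 0, "wz": 0, "hand": 0.3},
    {"x": -0.0072, "y": -0.011, "z": -0.0091, "wx": 0, "wy": 0, "wz": 0, "hand": 0.3},
    {"x": -0.0098, "y": -0.0151, "z": -0.0126, "wx": 0, "wy": 0, "wz": 0, "hand": 0.3},
    {"x": -0.0125, "y": -0.0193, "z": -0.016, "wx": 0, "wy": 0, "wz": 0, "hand": 0.3},
    {"x": -0.0152, "y": -0.0234, "z": -0.0194, "wx": 0, "wy": 0, "wz": 0, "hand": 0.3},
    {"x": -0.0179, "y": -0.0275, "z": -0.0228, "wx": 0, "wy": 0, "wz": 0, "hand": 0.3}
  ],
  "grip_force": 40
}}

```text
time: 11.3
tool_pos: [0.6457, -0.0662, 0.0672]
tool_rot: [2.613, -0.316, 1.167]
contact_force: [2.4, 4.8, -0.8]
opening: 0.0493
```

```bash
python3 - <<'E'
from h import *
s=monitor.observe();p,R=cur();print(s["time"],s["qpos"].round(3),s["contact_force"].round(2),R.inv().apply(s["torque"]).round(3),s["opening"])
print(Z.inv().apply(p-np.array([.6853,-.0624,.0671])))
for u in(.04,.09,.12,.13):print(u,delta(*pose(-.024,33,pull=u)))
E
```

```text
11.3 [-0.357  0.466  1.952  1.002  0.294 -0.777] [ 2.39  4.82 -0.78] [ 0.664  0.461 -0.075] 0.04933931338262789
[-0.03981996 -0.00035903  0.00011816]
0.04 ('xyz', array([0.0004, 0.0005, 0.0003]), 'w', array([-0.1,  0.1,  0. ]))
0.09 ('xyz', array([-0.0219, -0.0339, -0.0283]), 'w', array([-0.1,  0.1,  0. ]))
0.12 ('xyz', array([-0.0353, -0.0545, -0.0454]), 'w', array([-0.1,  0.1,  0. ]))
0.13 ('xyz', array([-0.0398, -0.0614, -0.0511]), 'w', array([-0.1,  0.1,  0. ]))
```

{"op": "move_arm", "data": {
  "deltas": [
    {"x": -0.0027, "y": -0.0041, "z": -0.0034, "wx": 0, "wy": 0, "wz": 0, "hand": 0.3},
    {"x": -0.0067, "y": -0.0103, "z": -0.0086, "wx": 0, "wy": 0, "wz": 0, "hand": 0.3},
    {"x": -0.0112, "y": -0.0172, "z": -0.0143, "wx": 0, "wy": 0, "wz": 0, "hand": 0.3},
    {"x": -0.0156, "y": -0.0241, "z": -0.02, "wx": 0, "wy": 0, "wz": 0, "hand": 0.3},
    {"x": -0.0201, "y": -0.031, "z": -0.0257, "wx": 0, "wy": 0, "wz": 0, "hand": 0.3},
    {"x": -0.0245, "y": -0.0378, "z": -0.0314, "wx": 0, "wy": 0, "wz": 0, "hand": 0.3},
    {"x": -0.0281, "y": -0.0433, "z": -0.036, "wx": 0, "wy": 0, "wz": 0, "hand": 0.3},
    {"x": -0.0303, "y": -0.0468, "z": -0.0388, "wx": 0, "wy": 0, "wz": 0, "hand": 0.3}
  ],
  "grip_force": 40
}}

```text
time: 12.3
tool_pos: [0.5778, -0.0725, 0.0673]
tool_rot: [2.613, -0.316, 1.166]
contact_force: [3.5, 1.3, -3.1]
opening: 0.049
```

```bash
python3 - <<'E'
from h import *
s=monitor.observe();p,R=cur();print(s["time"],s["qpos"].round(3),s["contact_force"].round(2),R.inv().apply(s["torque"]).round(3),s["opening"])
print(Z.inv().apply(p-np.array([.6853,-.0624,.0671])))
E
```

```text
12.3 [-0.434  0.382  2.121  1.263  0.301 -1.111] [ 3.55  1.33 -3.12] [ 0.703 -0.027 -0.039] 0.049003763752601986
[-0.10792667 -0.00086371  0.00015274]
```

{"op": "move_arm", "data": {
  "deltas": [
    {"x": -0.0011, "y": -0.0017, "z": -0.0014, "wx": 0, "wy": 0, "wz": 0, "hand": 0.3},
    {"x": -0.0022, "y": -0.0034, "z": -0.0029, "wx": 0, "wy": 0, "wz": 0, "hand": 0.3},
    {"x": -0.0033, "y": -0.0052, "z": -0.0043, "wx": 0, "wy": 0, "wz": 0, "hand": 0.3},
    {"x": -0.0045, "y": -0.0069, "z": -0.0057, "wx": 0, "wy": 0, "wz": 0, "hand": 0.3},
    {"x": -0.0056, "y": -0.0086, "z": -0.0071, "wx": 0, "wy": 0, "wz": 0, "hand": 0.3},
    {"x": -0.0067, "y": -0.0103, "z": -0.0086, "wx": 0, "wy": 0, "wz": 0, "hand": 0.3},
    {"x": -0.0076, "y": -0.0117, "z": -0.0097, "wx": 0, "wy": 0, "wz": 0, "hand": 0.3},
    {"x": -0.0085, "y": -0.0131, "z": -0.0108, "wx": 0, "wy": 0, "wz": 0, "hand": 0.3}
  ],
  "grip_force": 40
}}

```text
time: 13.3
tool_pos: [0.5594, -0.0741, 0.0673]
tool_rot: [2.612, -0.316, 1.166]
contact_force: [2.8, -2.9, -7.5]
opening: 0.0492
```

{"op": "move_arm", "data": {
  "deltas": [
    {"x": -0.0004, "y": -0.0007, "z": -0.0006, "wx": 0, "wy": 0, "wz": 0, "hand": 0.3},
    {"x": -0.0009, "y": -0.0014, "z": -0.0011, "wx": 0, "wy": 0, "wz": 0, "hand": 0.3},
    {"x": -0.0013, "y": -0.0021, "z": -0.0017, "wx": 0, "wy": 0, "wz": 0, "hand": 0.3}
  ],
  "grip_force": 40
}}

```text
time: 13.68
tool_pos: [0.5565, -0.0743, 0.0673]
tool_rot: [2.612, -0.316, 1.166]
contact_force: [2.3, -5.4, -9.1]
opening: 0.049
```

```bash
python3 - <<'E'
from h import *
s=monitor.observe();p,R=cur();print(s["time"],s["qpos"].round(3),Z.inv().apply(s["contact_force"]).round(2),R.inv().apply(s["torque"]).round(3),s["opening"])
print(Z.inv().apply(p-np.array([.6853,-.0624,.0671])))
E
```

```text
13.675 [-0.463  0.356  2.173  1.333  0.311 -1.211] [ 1.87 -5.62 -9.07] [ 0.447 -1.173 -0.039] 0.048972795863189415
[-0.12933252 -0.00085362  0.00020531]
```

{"op": "move_arm", "data": {
  "deltas": [
    {"x": -0.0003, "y": -0.0005, "z": -0.0004, "wx": 0, "wy": 0, "wz": 0, "hand": 0.3},
    {"x": -0.0006, "y": -0.001, "z": -0.0008, "wx": 0, "wy": 0, "wz": 0, "hand": 0.3}
  ]
}}

```text
time: 13.92
tool_pos: [0.556, -0.0743, 0.0674]
tool_rot: [2.612, -0.316, 1.166]
contact_force: [15.5, -2.9, -17.9]
opening: 0.0491
```

{"op": "move_arm", "data": {
  "deltas": [
    {"x": -0.0003, "y": -0.0005, "z": -0.0004, "wx": 0, "wy": 0, "wz": 0, "hand": 0.3},
    {"x": -0.0006, "y": -0.001, "z": -0.0008, "wx": 0, "wy": 0, "wz": 0, "hand": 0.3}
  ]
}}

```text
time: 14.18
tool_pos: [0.5558, -0.0744, 0.0675]
tool_rot: [2.611, -0.317, 1.167]
contact_force: [29.4, -1.9, -28.7]
opening: 0.0494
```

The stop is felt at about 0.130, with force rising steadily. I'll ease the load and then release.

{"op": "move_arm", "data": {
  "deltas": [
    {"x": 0.0005, "y": 0.0008, "z": 0.0006, "wx": 0, "wy": 0, "wz": 0, "hand": 0.3},
    {"x": 0.0008, "y": 0.0012, "z": 0.001, "wx": 0, "wy": 0, "wz": 0, "hand": 0.3},
    {"x": 0.0008, "y": 0.0012, "z": 0.001, "wx": 0, "wy": 0, "wz": 0, "hand": 0.3}
  ],
  "grip_force": 20
}}

```text
time: 14.55
tool_pos: [0.5558, -0.0744, 0.0679]
tool_rot: [2.611, -0.316, 1.166]
contact_force: [0.6, -4.5, -2.7]
opening: 0.0497
```

```bash
python3 - <<'E'
from h import *
s=monitor.observe();p,R=cur();print(s["time"],Z.inv().apply(s["contact_force"]).round(2),R.inv().apply(s["torque"]).round(3),s["opening"])
print(Z.inv().apply(p-np.array([.6853,-.0624,.0671])))
E
```

```text
14.55 [ 0.21 -4.52 -2.66] [ 0.016 -1.077  0.005] 0.04967896206368859
[-0.13008676 -0.00093526  0.00076867]
```

{"op": "move_arm", "data": {
  "deltas": [
    {"x": 0, "y": 0, "z": 0, "wx": 0, "wy": 0, "wz": 0, "hand": 0.55},
    {"x": 0, "y": 0, "z": 0, "wx": 0, "wy": 0, "wz": 0, "hand": 0.6},
    {"x": 0, "y": 0, "z": 0, "wx": 0, "wy": 0, "wz": 0, "hand": 0.7},
    {"x": 0, "y": 0, "z": 0, "wx": 0, "wy": 0, "wz": 0, "hand": 0.8},
    {"x": 0, "y": 0, "z": 0, "wx": 0, "wy": 0, "wz": 0, "hand": 0.8},
    {"x": 0, "y": 0, "z": 0, "wx": 0, "wy": 0, "wz": 0, "hand": 0.8}
  ]
}}

```text
time: 15.3
tool_pos: [0.5554, -0.0737, 0.0673]
tool_rot: [2.613, -0.316, 1.167]
contact_force: [-0.3, 1.3, 0.2]
opening: 0.0734
```

{"op": "move_arm", "data": {
  "deltas": [
    {"x": 0, "y": 0, "z": -0.005, "wx": 0, "wy": 0, "wz": 0, "hand": 0.8},
    {"x": 0, "y": 0, "z": -0.015, "wx": 0, "wy": 0, "wz": 0, "hand": 0.8},
    {"x": 0, "y": 0, "z": -0.03, "wx": 0, "wy": 0, "wz": 0, "hand": 0.8},
    {"x": 0, "y": 0, "z": -0.05, "wx": 0, "wy": 0, "wz": 0, "hand": 0.8},
    {"x": 0, "y": 0, "z": -0.075, "wx": 0, "wy": 0, "wz": 0, "hand": 0.8},
    {"x": 0, "y": 0, "z": -0.1, "wx": 0, "wy": 0, "wz": 0, "hand": 0.8},
    {"x": 0, "y": 0, "z": -0.12, "wx": 0, "wy": 0, "wz": 0, "hand": 0.8},
    {"x": 0, "y": 0, "z": -0.12, "wx": 0, "wy": 0, "wz": 0, "hand": 0.8}
  ]
}}

```text
time: 16.3
tool_pos: [0.4871, -0.0801, 0.167]
tool_rot: [2.61, -0.316, 1.167]
contact_force: [-0.3, -0.7, -0.4]
opening: 0.0736
```

```bash
python3 - <<'E'
from h import *
s=monitor.observe();print(s["time"],s["qpos"].round(3),s["contact_force"].round(2),s["opening"])
im=viewer.read_camera("side");w=viewer.read_camera("wrist");t=viewer.read_camera("top")
o=np.zeros((600,800,3),np.uint8);o[:300,:400]=cv2.resize(im,(400,300));o[:300,400:]=cv2.resize(t,(400,300));o[300:,:400]=cv2.resize(w,(400,300));o[300:,400:]=cv2.resize(im[200:290,230:350],(400,300),interpolation=cv2.INTER_CUBIC)
cv2.imwrite("pics/f1.png",o[:,:,::-1]);cv2.imwrite("pics/f1w.png",w[:,:,::-1])
W=P("wrist");f=FOOT-Z.apply([.13,0,0])
def pr(X): q=W@np.r_[X,1]; return (q[:2]/q[2]).round(1)
for a in(0,45,80,90):
    d,R=pose(.038,a,foot=f);print(a,pr(d),pr(d+.018*R.as_matrix()[:,1]))
E
```

```text
16.3 [-0.587  0.036  2.195  0.764  0.539 -0.69 ] [-0.3  -0.7  -0.37] 0.07362075650060473
0 [283.  213.5] [300.5 202.6]
45 [283.  213.5] [303.1 217.6]
80 [283.  213.5] [296.8 227.7]
90 [283.  213.5] [294.  229.8]
```

View pics/f1.png

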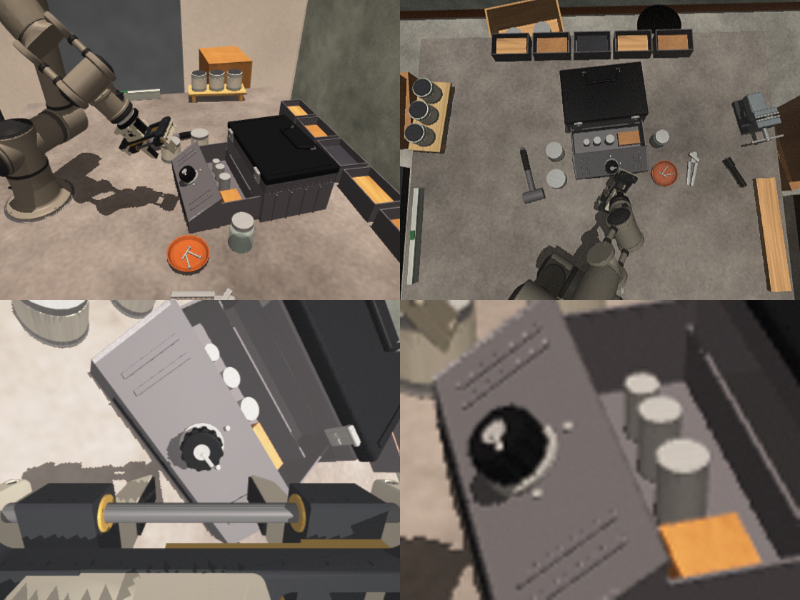

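The last picture shows the drawer out and the pointer turned to the right: in the wrist view it runs from hub (203,453) to tip (214,466), which fits 80–90°. The hub lies within 1 px of where a 0.130 m draw puts it. The tins, jar, saucer, opener and mallet look unmoved, and the gripper is clear.

```bash
python3 -c "
from h import *
print(monitor.observe()['contact_force'].round(2)); print(robot.hand_in())"
```

```text
[ 0.34  0.3  -0.97]
the job is handed in; nothing more can be done
None
```

The drawer is drawn out to its stop with the knob left in the open position, and the job was handed in at about 16.5 s. I turned the knob 73° clockwise from about 10° and past its detent. I then pulled steadily, slowed before the stop, felt it at about 0.130 m, eased the load and let go.

**Last checks:**
- **Drawer:** the knob's hub appears within about 1 px of where a 0.130 m draw puts it.
- **Knob:** the pointer reads about 80–90°, so open.
- **Clearance:** the gripper is clear of everything and reads near-zero force.
- **Other things:** the tins, jar, saucer, opener and mallet look where they were, judged by eye only.
- **Force at the stop:** the pull reached about 41 N total at the wrist (29 N along x, 29 N down). That is well under the 120 N wrist limit. It came on over small steps of about 0.7 mm, not as a slam.

**What disagreed:**
- **Finger length:** the pictures showed the fingertips about 40 mm short of the reported TCP. My first close shut to 29 mm just above the knob without touching it. I then placed the gripper by what the pictures showed and got a proper grip at 49 mm.
- **Joint 5:** the lowest value read was 0.294, close to its 0.28 limit.

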